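# Put the squat sample jar away in the bench drawer

### The job

Put the short, wide sample jar (not one of the two slim, taller ones) away in the open drawer of the small bench-top drawer unit: set it down gently so that it stands upright on the drawer's floor, let go, then push the drawer gently fully shut.

Things in the scene. Friction and masses are not known exactly. Their poses are not given: they have to be found in the camera images.
- squat_jar_mid (a point): Centre, 30 mm above the foot, of the short wide sample jar: closed, round, 48 mm in diameter, 60 mm high, glass with white contents and label, the top 18 mm a pale wooden cap of the same width; about 0.1 kg. z up. It stands on the bench left of the drawer unit, at least 90 mm (between centres) from two slim jars of the same make (34 mm wide, 80 mm high) and open beakers (up to 60 mm wide).
- drawer_floor (a point): Point on the drawer's inner floor, 22 mm above the bench, a good place for the jar's foot: 109 mm from each side wall, 62 mm behind the front wall's inside, at the start 75 mm or more before the unit's front edge. Moves with the drawer. x: the way the drawer shuts, y left, z up. Side walls rise 71 mm, front panel 80 mm above the floor; the fixed unit (260 x 260 mm, 115 mm high) covers the rear, 81 mm clear.
- unit_drawer0_handle (a point): Middle of the drawer's handle, a level steel bar 120 mm long (along y) and 11 mm thick, 35 mm in front of the drawer's grey front panel and 77 mm above the bench. Moves with the drawer; axes as for the drawer floor point: pushing the bar along its +x shuts the drawer.
- unit_drawer0 (a joint): How far the drawer is pulled out, in m: 0 is fully shut, 0.145 to 0.175 at the start. It slides with about 1 N of friction and stays where it is left.
Mind the look-alikes: they are no part of the job. Leave any blue or pink look-alike of the part that bears squat_jar_mid alone.

How it is judged:
On the way:
1. the short wide jar stands upright in the drawer, let go, with the drawer still open (x of squat_jar_mid in the frame of drawer_floor between -0.05 and 0.15 m and y of squat_jar_mid in the frame of drawer_floor between -0.1 and 0.1 m and z of squat_jar_mid in the frame of drawer_floor between 0.02 and 0.04 m and angle between squat_jar_mid's own z axis and vertical below 0.17 rad and contact force between the fingers and squat_jar below 0.1 N and value of joint unit_drawer0 above 0.03 m), for 0.2 s.
At the end, for the whole second after the job is handed in: The short wide jar stands at rest inside the drawer, on its floor (within 10 mm in height, tilted less than 10 degrees), and the drawer is shut to within 12 mm (x of squat_jar_mid in the frame of drawer_floor between -0.05 and 0.15 m and y of squat_jar_mid in the frame of drawer_floor between -0.1 and 0.1 m and z of squat_jar_mid in the frame of drawer_floor between 0.02 and 0.04 m and angle between squat_jar_mid's own z axis and vertical below 0.17 rad and value of joint unit_drawer0 below 0.012 m and linear speed of squat_jar below 0.02 m/s); the robot touches nothing.
It fails at once if the jar is dropped or thrown (faster than 0.6 m/s while the fingers do not touch it) (contact force between the fingers and squat_jar below 0.1 N and linear speed of squat_jar above 0.6 m/s).
It also fails if it takes over 56 s, if anything falls off the work surface, if the arm or the gripper's body presses on something with over 40 N, if the wrist force passes 120 N, or if a joint passes its speed limit or range.

### The arm

A 6-joint arm with a two-finger parallel gripper is mounted at the origin on the work surface. World frame = base frame: x ahead of the robot, y to its left, z up, the work surface at z = 0. Lengths are in m, angles in rad, forces in N, time in s.
With the tool pointing down it reaches from about 0.35 to 0.875 m from the base axis. Payload 4.2 kg.
Tool frame: the origin (TCP) lies midway between the tips of the shut fingers; the grasp point (between the pads) lies 19 mm behind it; z points along the fingers, y is the line along which they close (so a half turn about z gives the same grasp; the last joint's range is limited). The gripper opens to 87 mm and grips with 3 to 60 N. Pads are 19 mm wide; open, the fingers measure 117 mm over their backs; the gripper's body (75 mm by 190 mm) begins 51 mm behind the grasp point.
Start: joints at [1.4, 0.385, 0.008, 0, -1.194, -0.259], TCP at [0.26, 0.568, 0.223] pointing down, gripper open.
Joint ranges: [-3.14, 3.14], [-1.21, 2.06], [-1.07, 1.41], [-3.16, 2.05], [-2.99, -0.16], [-3.1, 3.1]. Speed limits (rad/s): [2.79, 2.79, 3.14, 3.14, 3.14, 3.14].

### API

Orientations are given as a unit quaternion [x, y, z, w].
In Python, from rig import env, snapshot, calibration gives the robot as it stands.
- The arm moves only by the shell command python3 -m pendant 'ROWS' [OPENING] [FORCE]. ROWS is JSON, one flat list of numbers, 4 for each row, row after row: the shift along the tool's x, y, z in m, then the turn about the tool's z in rad. A call has 1 to 10 rows; each row shifts and turns the commanded pose from where the row before left it, along the tool's axes as they then stand; what a row does not reach is not made up. A row lasts 1/12 s, in which the tool goes at most 41.7 mm and 7.16 degrees, less where a joint would pass 70% of its speed; a pose out of reach is approached as far as the arm can. A call is refused whole if a number of a shift passes 0.0417 or a number of a turn 0.125, either way. A call with a gripper value outside its range is refused whole. OPENING is the gripper command: -1 is fully open, 1 is shut, values between are in proportion, set as the call begins (- or left out, the last holds). The fingers move at their own pace and stop on an object; FORCE is the grip in N (left out, the last holds). Time passes only in rows, so rows that do not move let the fingers close. It gives the time, the measured TCP pose, the force, the opening and the grip force at its end, in the units of the state.
- env.sense(): the state, without advancing time (a new reading comes with each control period).
- snapshot(name): name is "scene" or "top" or "wrist"; returns (picture, depth): 480x640x3 uint8, red, green, blue; 480x640 float32, m along the optical axis (not along the pixel's ray), 0 where there is no reading.
- calibration(name): a dict with "fx", "fy", "cx", "cy" (pixels), "extrinsics" (4x4, takes a point from camera to world coordinates); the wrist camera has in their place "tool_from_camera" (4x4, takes a point from camera to tool coordinates, whose origin is the TCP and whose axes are the flange's). Camera axes: x right, y down, z forward; pixel columns grow to the right and rows downward; lengths in m; the calibration is good to about 2 mm. The wrist camera is an equidistant fisheye: a pixel r from the principal point sees the ray r / f radians off the axis. A picture is of the moment at which its call begins: read the wrist's pose just before it. calibration takes no time and is no camera call.
- env.hand_in(): hands the job in; it is judged then, once.
The state is a dict: "time_s": time; "q": joint angles; "dq": joint speeds; "joint_efforts": joint torques, N m; "tool_pos": TCP position; "tcp_rot": TCP orientation; "wrist_force": force on the tool from outside, world axes, zero at the start; "moment": the same for the moment, N m; "gripper_width": finger opening in m; "grip_force": force on a finger pad.
Only numpy, scipy, OpenCV 4.12 (cv2) and the standard library are available. Lean on these libraries where they do the work, as an engineer would, in place of code of your own. Each camera call takes 0.05 s, during which the arm holds its last target. There are 200 camera calls.

## Working session

There is one attempt and no reset: what is moved stays moved. The work goes in short steps, Python scripts to look and compute and a shell command to move; the robot and the scene stay as the last step left them, time stands still between calls to the robot, and variables do not carry over. Pictures are saved under pics/ and viewed, at most 10 in all, crops included, and the job is handed in when it is done.

```bash
mkdir -p pics; python3 - <<'E'
from rig import env,snapshot,calibration
import cv2,numpy as np
s=env.sense();print(s['time_s'],s['tool_pos'],s['tcp_rot'],s['gripper_width'])
ims=[]
for n in ['scene','top']:
    p,d=snapshot(n);np.savez(f'/tmp/{n}.npz',p=p,d=d);c=calibration(n);print(n,c['fx'],c['cx'],c['cy'],np.round(c['extrinsics'],3).tolist())
    cv2.imwrite(f'pics/{n}.png',p[:,:,::-1])
E
```

```text
0.0 [0.26014849 0.56761046 0.22144031] [ 9.76979172e-01 -2.13331786e-01 -2.00369507e-04  1.09851805e-03] 0.08728700673499284
scene 448.35277396247534 319.2756824705112 241.50093404446318 [[-0.834, 0.376, -0.404, 0.978], [0.552, 0.573, -0.605, 0.704], [0.004, -0.728, -0.686, 0.779], [0.0, 0.0, 0.0, 1.0]]
top 575.0159045269348 323.6884224592305 237.79629491141893 [[0.024, -0.982, 0.186, 0.305], [-1.0, -0.024, 0.005, 0.1], [-0.0, -0.186, -0.982, 1.359], [0.0, 0.0, 0.0, 1.0]]
```

View pics/scene.png

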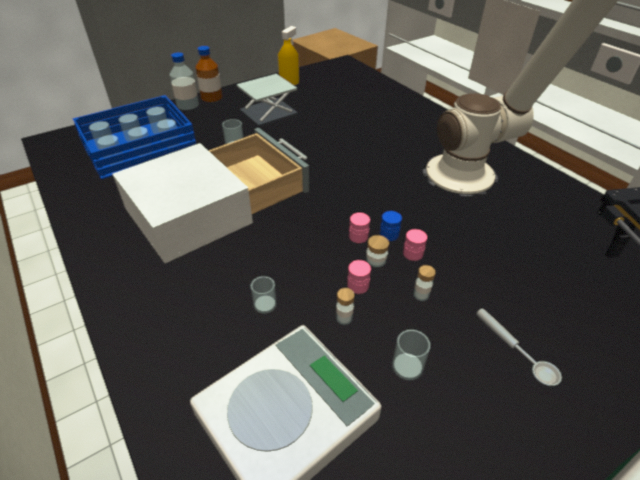

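View pics/top.png

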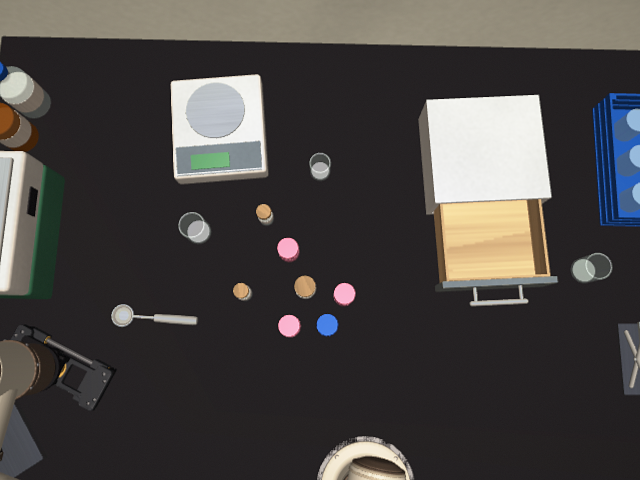

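Scene view: the squat jar is at (377,250), with pink and blue caps around it. Top view candidates:
- **Wooden caps:** (305,287) wide, which is my choice; (264,212) and (242,291) are slim.
- **Pink look-alikes:** (288,249), (344,294), (289,326).
- **Blue look-alike:** (327,325).
- **Drawer:** interior around (490,240), handle bar around (499,302).

```bash
cat >h.py <<'E'
import numpy as np,cv2
from rig import env,snapshot,calibration
def ray(n,u,v,z):
    c=calibration(n);E=np.array(c['extrinsics'])
    d=E[:3,:3]@np.array([(u-c['cx'])/c['fx'],(v-c['cy'])/c['fy'],1]);o=E[:3,3]
    return o+d*(z-o[2])/d[2]
def pt(n,D,u,v):
    c=calibration(n);E=np.array(c['extrinsics']);z=D[v,u]
    return E[:3,:3]@np.array([(u-c['cx'])/c['fx']*z,(v-c['cy'])/c['fy']*z,z])+E[:3,3]
E
python3 - <<'E'
from h import *
p={};D={}
for n in ['top','scene']:
    f=np.load(f'/tmp/{n}.npz');p[n]=f['p'];D[n]=f['d']
hsv=cv2.cvtColor(p['top'],cv2.COLOR_RGB2HSV)
# caps by depth height in top: points with z in 0.045..0.07 (grid)
c=calibration('top');E=np.array(c['extrinsics']);vv,uu=np.mgrid[:480,:640];d=D['top']
P=np.stack([(uu-c['cx'])/c['fx']*d,(vv-c['cy'])/c['fy']*d,d],-1)@E[:3,:3].T+E[:3,3]
np.save('/tmp/P.npy',P)
for nm,m in [('wood',cv2.inRange(hsv,(8,70,90),(25,255,255))),('pink',cv2.inRange(hsv,(160,70,150),(179,255,255))),('blue',cv2.inRange(hsv,(105,120,150),(120,255,255)))]:
    m[:,:200]=0;m[:190]=0;m[:,400:]=0
    m[np.abs(P[...,2]-(.08 if 0 else .06))>.035]=0
    k,l,st,ce=cv2.connectedComponentsWithStats(m)
    for i in range(1,k):
        if st[i,4]>60:
            zz=np.percentile(P[...,2][l==i],90);top=(l==i)&(P[...,2]>zz-.008)
            print(nm,ce[i].round(1),st[i].tolist(),'ztop',zz.round(4),'ctr',ray('top',*[t.mean() for t in np.nonzero(top)[::-1]],zz).round(4),'dia',(2*np.sqrt(top.sum()/np.pi)*d[top].mean()/575).round(4))
# scene: wood caps
h2=cv2.cvtColor(p['scene'],cv2.COLOR_RGB2HSV);m=cv2.inRange(h2,(8,70,90),(25,255,255))
k,l,st,ce=cv2.connectedComponentsWithStats(m)
for i in range(1,k):
    if 60<st[i,4]<900 and ce[i][1]>220: print('scene',ce[i].round(1),st[i].tolist(),ray('scene',*ce[i],.055).round(4))
# drawer: bar & panel by height
for nm,u in [('cols',u) for u in (455,480,500,520)]:
    print(u,[(v,P[v,u].round(3).tolist()) for v in list(range(190,300,12))+[280,284,288,300,302,304]])
print('row240',[(u,P[240,u].round(3).tolist()) for u in range(432,556,6)])
cv2.imwrite('pics/crop.png',cv2.resize(p['top'][180:350,220:570,::-1],None,fx=2.2,fy=2.2,interpolation=cv2.INTER_CUBIC))
E
```

```text
wood [263.1 211.3] [256, 204, 15, 16, 183] ztop 0.0835 ctr [0.6064 0.2461 0.0835] dia 0.0329
wood [304.4 285.9] [294, 275, 22, 22, 358] ztop 0.0628 ctr [0.4403 0.1478 0.0628] dia 0.0469
wood [240.5 290.1] [233, 283, 16, 16, 192] ztop 0.0835 ctr [0.4252 0.2893 0.0835] dia 0.0327
pink [287.5 248. ] [277, 238, 22, 22, 359] ztop 0.0632 ctr [0.5268 0.1894 0.0632] dia 0.0465
pink [343.8 292. ] [334, 283, 21, 22, 282] ztop 0.063 ctr [0.4293 0.0581 0.063 ] dia 0.0405
pink [287.2 324.4] [278, 315, 22, 22, 288] ztop 0.0627 ctr [0.3534 0.1843 0.0627] dia 0.0411
blue [326.7 324.3] [317, 314, 21, 22, 355] ztop 0.0632 ctr [0.3554 0.0951 0.0632] dia 0.0462
scene [377.5 243.7] [368, 235, 21, 19, 310] [0.4416 0.1461 0.055 ]
scene [426.4 272.3] [419, 265, 17, 17, 218] [0.4093 0.2765 0.055 ]
scene [345.1 295.6] [337, 287, 18, 19, 249] [0.5972 0.2319 0.055 ]
455 [(190, [0.657, -0.185, 0.114]), (202, [0.631, -0.185, 0.11]), (214, [0.625, -0.206, 0.017]), (226, [0.594, -0.204, 0.025]), (238, [0.566, -0.204, 0.02]), (250, [0.538, -0.204, 0.02]), (262, [0.509, -0.203, 0.02]), (274, [0.48, -0.202, 0.023]), (
[... 1693 characters left out ...]
0.332, 0.081]), (304, [0.416, -0.358, 0.002])]
row240 [(432, [0.564, -0.154, -0.001]), (438, [0.557, -0.16, 0.04]), (444, [0.546, -0.162, 0.096]), (450, [0.561, -0.193, 0.019]), (456, [0.561, -0.206, 0.023]), (462, [0.561, -0.22, 0.023]), (468, [0.562, -0.235, 0.021]), (474, [0.563, -0.25, 0.017]), (480, [0.562, -0.262, 0.024]), (486, [0.562, -0.276, 0.025]), (492, [0.564, -0.292, 0.02]), (498, [0.563, -0.305, 0.023]), (504, [0.565, -0.321, 0.019]), (510, [0.564, -0.333, 0.024]), (516, [0.565, -0.348, 0.022]), (522, [0.565, -0.362, 0.022]), (528, [0.565, -0.376, 0.023]), (534, [0.562, -0.384, 0.039]), (540, [0.555, -0.383, 0.079]), (546, [0.57, -0.427, 0.001]), (552, [0.571, -0.441, 0.001])]
```

View pics/crop.png

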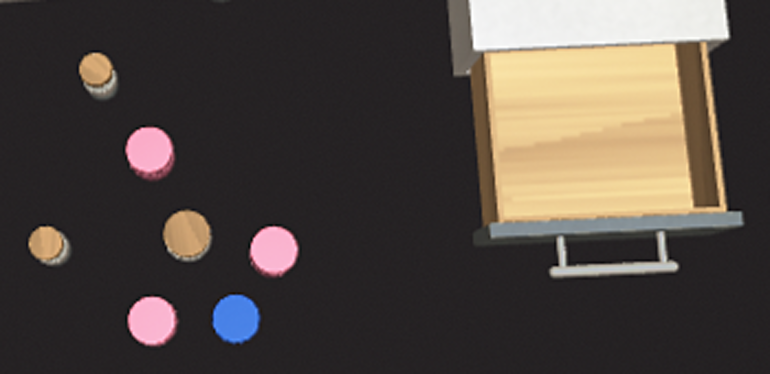

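The crop confirms the wide wooden cap at crop (187,235). Diameter 47 mm and height 63 mm match the squat jar, and the nearest neighbours are 91–96 mm away. Next I'll measure the drawer axes from the handle and compute the tool path.

```bash
python3 - <<'E'
from h import *
from scipy.spatial.transform import Rotation as R
P=np.load('/tmp/P.npy');p=np.load('/tmp/top.npz')['p']
hsv=cv2.cvtColor(p,cv2.COLOR_RGB2HSV)
g=((hsv[...,2]>110)&(hsv[...,1]<60)).astype(np.uint8);g[:290]=0;g[310:]=0;g[:,:460]=0;g[:,540:]=0
v,u=np.nonzero(g);m=v>297;q=np.array([ray('top',a,b,.08) for a,b in zip(u[m],v[m])])
(c,wh,a)=cv2.minAreaRect((q[:,:2]*1000).astype(np.float32));print('bar',c,wh,a)
# panel: height points .094-.108 in region
M=(P[...,2]>.085)&(P[...,2]<.11);M[:270]=0;M[292:]=0;M[:,:430]=0;M[:,570:]=0
(c,wh,a)=cv2.minAreaRect((P[M][:,:2]*1000).astype(np.float32));print('panel',c,wh,a)
# unit top front edge
for uu in (450,480,510,535):
    k=[r for r in range(150,230) if abs(P[r,uu,2]-.115)<.012];print('edge',ray('top',uu,max(k),.115).round(3))
w=cv2.inRange(hsv,(8,60,150),(25,255,255));w[:195]=0;w[300:]=0;w[:,:430]=0;w[np.abs(P[...,2]-.022)>.008]=0
q=np.array([ray('top',a,b,.022) for b,a in zip(*np.nonzero(w))]);print('floor',cv2.minAreaRect((q[:,:2]*1000).astype(np.float32)),q.min(0),q.max(0))
s=env.sense();Rt=R.from_quat(s['tcp_rot']);print(Rt.as_matrix().round(3).tolist())
d=np.array([.441,.147,.22])-s['tool_pos'];print('tool shift to above jar',Rt.inv().apply(d).round(4))
E
```

```text
bar (413.6364440917969, -284.5111083984375) (15.470398902893066, 126.98171997070312) 1.376232624053955
panel (468.0307922363281, -280.44451904296875) (39.85309982299805, 254.0291748046875) 4.118710994720459
edge [ 0.629 -0.173  0.115]
edge [ 0.633 -0.24   0.115]
edge [ 0.639 -0.307  0.115]
edge [ 0.643 -0.363  0.115]Traceback (most recent call last):
  File "<stdin>", line 15, in <module>
  File "h.py", line 4, in ray
    c=calibration(n);E=np.array(c['extrinsics'])
ValueError: time passes only in moves, steps and waits
```

```bash
python3 -m pendant '[0.015,0.013,0,0, 0.03,0.027,0,0, 0.03,0.027,0,0, 0.03,0.027,0,0, 0.03,0.027,0,0, 0.03,0.027,0,0, 0.03,0.027,0,0, 0.03,0.027,0,0, 0.03,0.027,0,0, 0.03,0.027,0,0]' -0.47 10
python3 -m pendant '[0.03,0.027,0,0, 0.015,0.013,0,0, 0.01,0.01,0,0, 0,0,0,-0.125, 0,0,0,-0.125, 0,0,0,-0.125, 0,0,0,-0.125, 0,0,0,0, 0,0,0,0]'
cat >>h.py <<'E'
from functools import lru_cache
calibration=lru_cache(None)(calibration)
from scipy.spatial.transform import Rotation as R
def todo(x,y,z,yaw):
    s=env.sense();Rt=R.from_quat(s['tcp_rot']);d=np.array([x,y,z])-s['tool_pos'];Y=Rt.as_matrix()[:,1]
    a=np.degrees(np.arctan2(Y[1],Y[0]));e=(yaw-a+90)%180-90
    print('t',s['time_s'],'pos',s['tool_pos'].round(4),'shift',Rt.inv().apply(d).round(4),'turn',-np.radians(e).round(3),'f',s['wrist_force'].round(1),'w',round(s['gripper_width'],4),'q',s['q'].round(2))
E
python3 -c "
from h import *
todo(.441,.147,.1,94.2)
s=env.sense();p,d=snapshot('wrist');cv2.imwrite('pics/w1.png',p[:,:,::-1]);c=calibration('wrist');print(c)"
```

```text
time_s: 0.93
tool_pos: [0.4128, 0.2146, 0.2224]
tcp_rot: [0.977, -0.213, -0.0, 0.0]
wrist_force: [1.3, 0.1, 0.0]
gripper_width: 0.0641
grip_force: 0.0
time_s: 1.68
tool_pos: [0.4417, 0.1482, 0.2223]
tcp_rot: [0.999, 0.033, -0.0, 0.0]
wrist_force: [0.7, 0.4, 0.3]
gripper_width: 0.0641
grip_force: 0.0
t 1.6833 pos [0.4417 0.1482 0.2223] shift [-0.0007  0.0011  0.1223] turn -0.006 f [0.7 0.4 0.3] w 0.0641 q [ 0.67  0.11 -0.36 -0.   -1.1   0.96]
{'fx': 371.64829954431775, 'fy': 371.64829954431775, 'cx': 321.16568944434266, 'cy': 237.46930989692532, 'tool_from_camera': array([[ 9.95841216e-04, -9.62290708e-01, -2.72021327e-01,
         7.45436189e-02],
       [ 9.99999184e-01,  1.17607385e-03, -4.99536310e-04,
         4.16736615e-04],
       [ 8.00616317e-04, -2.72020607e-01,  9.62291093e-01,
        -1.62524637e-01],
       [ 0.00000000e+00,  0.00000000e+00,  0.00000000e+00,
         1.00000000e+00]])}
```

View pics/w1.png

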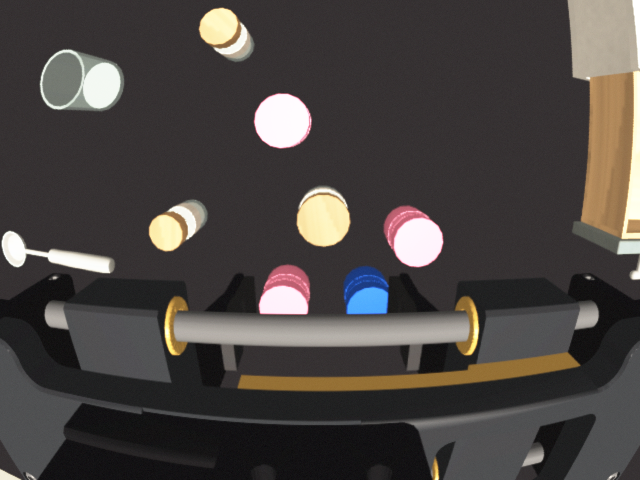

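The wrist view shows the wide wooden cap at (323,219). Cast to z=0.06 it lies at tool (0, +2 mm), which agrees with the top view. The neighbours are clear of the part-opened fingers, so I'll descend and grip.

```bash
python3 -m pendant '[0,0.0015,0.02,0, 0,0,0.03,0, 0,0,0.03,0, 0,0,0.03,0, 0,0,0.03,0, 0,0,0.02,0, 0,0,0.015,0, 0,0,0.012,0, 0,0,0.009,0, 0,0,0,0]'
python3 -m pendant '[0,0,0,0, 0,0,0,0, 0,0,0,0, 0,0,0,0, 0,0,0,0, 0,0,0,0]' 1 12
python3 -m pendant '[0,0,0,0, 0,0,0,0, 0,0,0,0]'
```

```text
time_s: 2.57
tool_pos: [0.4411, 0.1461, 0.0249]
tcp_rot: [0.999, 0.034, -0.002, 0.001]
wrist_force: [0.3, 0.3, 0.7]
gripper_width: 0.0643
grip_force: 0.0
time_s: 3.07
tool_pos: [0.4426, 0.1472, 0.0274]
tcp_rot: [0.999, 0.035, 0.001, -0.0]
wrist_force: [-0.5, 0.1, 4.8]
gripper_width: 0.047
grip_force: 12.0
time_s: 3.32
tool_pos: [0.4426, 0.1472, 0.0274]
tcp_rot: [0.999, 0.035, 0.001, -0.0]
wrist_force: [-0.7, -0.1, 6.3]
gripper_width: 0.0469
grip_force: 12.0
```

```bash
python3 -m pendant '[0,0,-0.01,0, 0,0,-0.02,0, 0,0,-0.03,0, 0,0,-0.03,0, 0,0,-0.03,0, 0,0,-0.03,0, 0,0,-0.02,0, 0,0,-0.01,0, 0,0,0,0]'
python3 -c "
from h import *
todo(.528,-.276,.2,94.2)"
```

```text
time_s: 4.07
tool_pos: [0.443, 0.1475, 0.2089]
tcp_rot: [0.999, 0.035, 0.002, -0.002]
wrist_force: [-0.8, 1.6, -2.3]
gripper_width: 0.0472
grip_force: 12.0
t 4.0667 pos [0.443  0.1475 0.2089] shift [0.055  0.4284 0.0079] turn -0.003 f [-0.8  1.6 -2.3] w 0.0472 q [ 0.67  0.12 -0.39  0.   -1.06  0.97]
```

```bash
python3 -m pendant '[0.001,0.01,0,0, 0.003,0.02,0,0, 0.004,0.03,0,0, 0.004,0.03,0,0, 0.004,0.03,0,0, 0.004,0.03,0,0, 0.004,0.03,0,0, 0.004,0.03,0,0, 0.004,0.03,0,0, 0.004,0.03,0,0]'
python3 -m pendant '[0.004,0.03,0,0, 0.004,0.03,0,0, 0.004,0.03,0,0, 0.004,0.03,0,0, 0.003,0.02,0,0, 0.003,0.015,0,0, 0.001,0.005,0,0, 0,0,0,0, 0,0,0,0, 0,0,0,0]'
python3 -c "
from h import *
todo(.528,-.276,.2,94.2)
p,d=snapshot('top');cv2.imwrite('pics/t2.png',cv2.resize(p[100:350,360:600,::-1],None,fx=2.3,fy=2.3))
p,d=snapshot('wrist');cv2.imwrite('pics/w2.png',p[:,:,::-1])"
```

```text
time_s: 4.9
tool_pos: [0.4955, -0.122, 0.2043]
tcp_rot: [0.999, 0.035, -0.002, -0.0]
wrist_force: [1.4, -0.2, -0.7]
gripper_width: 0.0476
grip_force: 12.0
time_s: 5.73
tool_pos: [0.5305, -0.2772, 0.2059]
tcp_rot: [0.999, 0.035, -0.001, -0.0]
wrist_force: [-0.5, 0.3, -0.5]
gripper_width: 0.0472
grip_force: 12.0
t 5.7333 pos [ 0.5305 -0.2772  0.2059] shift [-0.0024 -0.0014  0.0059] turn -0.002 f [-0.5  0.3 -0.5] w 0.0472 q [-0.21  0.35 -0.08 -0.   -1.14  1.85]
```

View pics/w2.png

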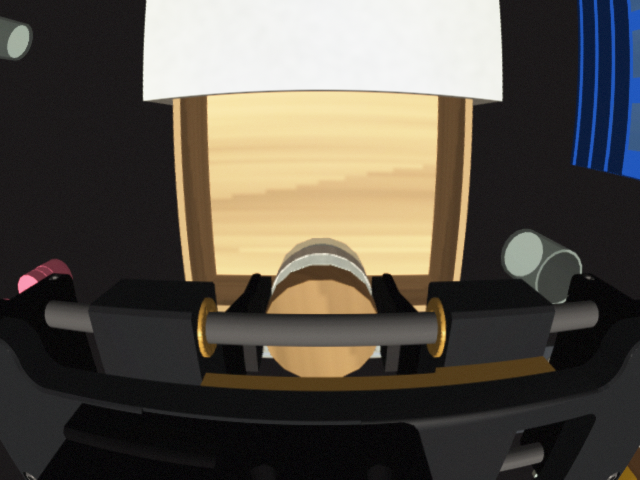

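The wrist view shows the jar held at (323,320), centred between the drawer's side walls (floor spans columns 207–438). The inner front edge at row 276 is about 63 mm in front of the jar, as wanted, so I'll go straight down.

```bash
python3 -m pendant '[0,0,0.01,0, 0,0,0.02,0, 0,0,0.025,0, 0,0,0.025,0, 0,0,0.025,0, 0,0,0.02,0, 0,0,0.01,0, 0,0,0.006,0, 0,0,0.004,0, 0,0,0,0]'
python3 -m pendant '[0,0,0.002,0, 0,0,0.002,0, 0,0,0.002,0, 0,0,0.001,0, 0,0,0,0, 0,0,0,0]'
```

```text
time_s: 6.67
tool_pos: [0.5314, -0.2779, 0.0616]
tcp_rot: [0.999, 0.035, 0.0, 0.0]
wrist_force: [-0.4, 0.5, -2.0]
gripper_width: 0.0474
grip_force: 12.0
time_s: 7.17
tool_pos: [0.5312, -0.2781, 0.0547]
tcp_rot: [0.999, 0.035, 0.0, 0.0]
wrist_force: [-1.0, -0.1, -1.5]
gripper_width: 0.0477
grip_force: 12.0
```

```bash
python3 -m pendant '[0,0,0.001,0, 0,0,0.001,0, 0,0,0.001,0, 0,0,0.001,0, 0,0,0,0, 0,0,0,0]'
python3 -m pendant '[0,0,0.001,0, 0,0,0,0, 0,0,0,0]'
```

```text
time_s: 7.67
tool_pos: [0.531, -0.278, 0.0504]
tcp_rot: [0.999, 0.035, -0.0, -0.0]
wrist_force: [-0.3, 0.2, -1.5]
gripper_width: 0.0473
grip_force: 12.0
time_s: 7.92
tool_pos: [0.5311, -0.278, 0.0496]
tcp_rot: [0.999, 0.035, 0.0, 0.0]
wrist_force: [-0.1, -0.1, -1.7]
gripper_width: 0.0471
grip_force: 12.0
```

```bash
python3 -m pendant '[0,0,0.001,0, 0,0,0,0, 0,0,0,0]'
python3 -m pendant '[0,0,0.001,0, 0,0,0,0, 0,0,0,0]'
```

```text
time_s: 8.17
tool_pos: [0.5315, -0.278, 0.0494]
tcp_rot: [0.999, 0.035, 0.0, 0.0]
wrist_force: [-1.1, 1.5, 4.4]
gripper_width: 0.0473
grip_force: 12.0
time_s: 8.42
tool_pos: [0.5323, -0.278, 0.0493]
tcp_rot: [0.999, 0.035, 0.001, 0.0]
wrist_force: [-1.5, 1.8, 7.8]
gripper_width: 0.0474
grip_force: 12.0
```

The force shows the foot is on the floor. I'll ease back 1 mm, open, and retract straight up.

```bash
python3 -m pendant '[0,0,-0.001,0, 0,0,0,0]'
python3 -m pendant '[0,0,0,0, 0,0,0,0, 0,0,0,0, 0,0,0,0, 0,0,0,0, 0,0,0,0]' -0.6
python3 -m pendant '[0,0,-0.005,0, 0,0,-0.01,0, 0,0,-0.02,0, 0,0,-0.03,0, 0,0,-0.03,0, 0,0,-0.03,0, 0,0,-0.02,0, 0,0,-0.01,0, 0,0,0,0, 0,0,0,0]'
python3 -c "
from h import *
todo(.36,-.288,.2,94.2)
p,d=snapshot('wrist');cv2.imwrite('pics/w3.png',p[:,:,::-1])"
```

```text
time_s: 8.58
tool_pos: [0.5321, -0.2781, 0.0494]
tcp_rot: [0.999, 0.035, 0.001, 0.0]
wrist_force: [0.5, 2.5, 5.8]
gripper_width: 0.0473
grip_force: 12.0
time_s: 9.08
tool_pos: [0.5308, -0.2781, 0.0482]
tcp_rot: [0.999, 0.035, -0.0, -0.0]
wrist_force: [-0.2, 0.4, -0.4]
gripper_width: 0.0688
grip_force: 0.0
time_s: 9.92
tool_pos: [0.5307, -0.2777, 0.2034]
tcp_rot: [0.999, 0.035, 0.0, -0.0]
wrist_force: [0.8, 0.6, -0.6]
gripper_width: 0.0698
grip_force: 0.0
t 9.9167 pos [ 0.5307 -0.2777  0.2034] shift [-0.171  -0.0016  0.0034] turn -0.003 f [ 0.8  0.6 -0.6] w 0.0698 q [-0.21  0.35 -0.09 -0.   -1.13  1.85]
```

View pics/w3.png

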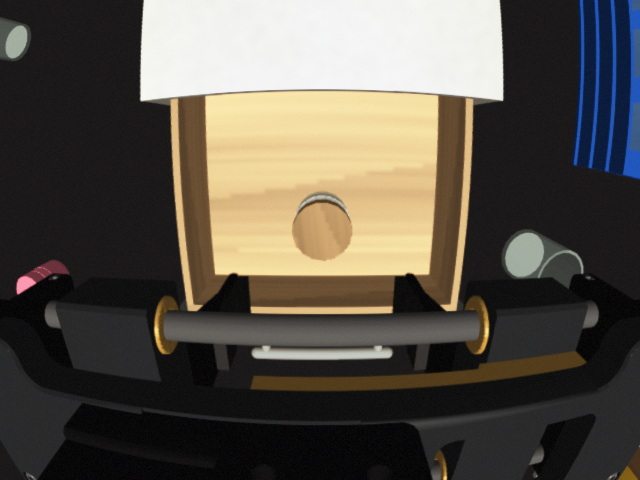

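The jar stands upright at (322,225), with the handle at (322,353) on the same line. I'll back off along tool −x at height, shut the fingers, go down in front of the bar and push along +x.

```bash
python3 -m pendant '[-0.01,0,0,0, -0.02,0,0,0, -0.03,0,0,0, -0.03,0,0,0, -0.03,0,0,0, -0.03,0,0,0, -0.02,0,0,0, -0.005,0,0,0, 0,0,0,0]' 1
python3 -m pendant '[0,0,0.01,0, 0,0,0.02,0, 0,0,0.03,0, 0,0,0.03,0, 0,0,0.02,0, 0,0,0.015,0, 0,0,0.01,0, 0,0,0,0]'
python3 -c "
from h import *
todo(.4136,-.285,.066,94.2)
p,d=snapshot('scene');cv2.imwrite('pics/s2.png',cv2.resize(p[50:290,60:380,::-1],None,fx=2.2,fy=2.2))"
```

```text
time_s: 10.72
tool_pos: [0.3544, -0.29, 0.2028]
tcp_rot: [0.999, 0.034, -0.001, -0.0]
wrist_force: [0.3, 0.1, -0.7]
gripper_width: 0.0176
grip_force: 0.0
time_s: 11.38
tool_pos: [0.3556, -0.2895, 0.0656]
tcp_rot: [0.999, 0.035, -0.003, -0.001]
wrist_force: [0.8, 1.3, 0.2]
gripper_width: 0.0001
grip_force: 0.0
t 11.3833 pos [ 0.3556 -0.2895  0.0656] shift [ 0.0582 -0.0004 -0.0007] turn -0.003 f [0.8 1.3 0.2] w 0.0001 q [-0.33  0.3  -0.59 -0.   -0.69  1.97]
```

View pics/s2.png

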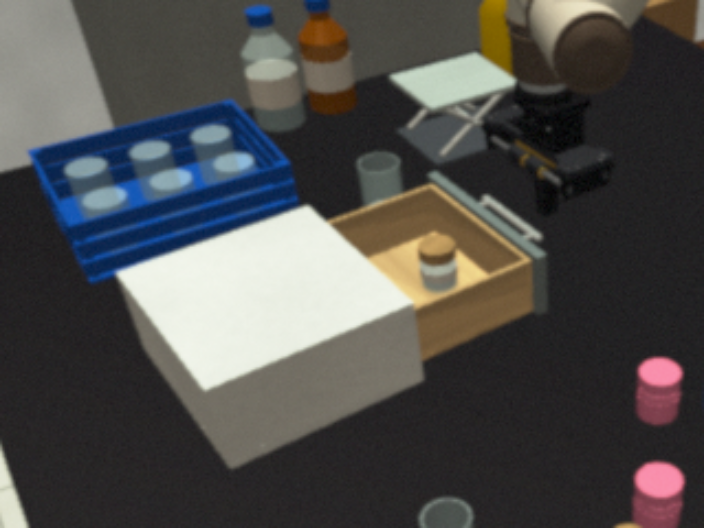

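The scene view shows the jar upright in the drawer at (437,262) and the shut fingers in front of the handle at (547,195). Now I'll push gently.

```bash
python3 -m pendant '[0.01,0,0,0, 0.012,0,0,0, 0.008,0,0,0, 0.004,0,0,0, 0.003,0,0,0, 0.003,0,0,0, 0.003,0,0,0, 0.004,0,0,0, 0.005,0,0,0, 0.006,0,0,0]'
python3 -m pendant '[0.007,0,0,0, 0.007,0,0,0, 0.007,0,0,0, 0.007,0,0,0, 0.007,0,0,0, 0.007,0,0,0, 0.007,0,0,0, 0.007,0,0,0, 0.007,0,0,0, 0.007,0,0,0]'
python3 -m pendant '[0.007,0,0,0, 0.007,0,0,0, 0.007,0,0,0, 0.007,0,0,0, 0.006,0,0,0, 0.005,0,0,0, 0.004,0,0,0, 0.003,0,0,0, 0.003,0,0,0, 0,0,0,0]'
python3 -c "
from h import *
todo(.5636,-.274,.066,94.2)"
```

```text
time_s: 12.27
tool_pos: [0.4141, -0.2861, 0.0685]
tcp_rot: [0.999, 0.035, -0.0, -0.0]
wrist_force: [-1.4, 1.1, 0.2]
gripper_width: 0.0004
grip_force: 0.6
time_s: 13.1
tool_pos: [0.4848, -0.2812, 0.0685]
tcp_rot: [0.999, 0.035, -0.0, -0.0]
wrist_force: [-1.0, 0.6, 0.7]
gripper_width: 0.0004
grip_force: 0.7
time_s: 13.93
tool_pos: [0.5341, -0.2781, 0.0687]
tcp_rot: [0.999, 0.035, 0.001, 0.0]
wrist_force: [0.8, -0.3, -0.4]
gripper_width: 0.0006
grip_force: 0.0
t 13.9333 pos [ 0.5341 -0.2781  0.0687] shift [ 0.0297 -0.002   0.0028] turn -0.003 f [ 0.8 -0.3 -0.4] w 0.0006 q [-0.21  0.49 -0.24  0.   -0.83  1.85]
```

```bash
python3 -m pendant '[0.002,0,0,0, 0.003,0,0,0, 0.003,0,0,0, 0.003,0,0,0, 0.002,0,0,0]'
python3 -m pendant '[0.002,0,0,0, 0.002,0,0,0, 0.002,0,0,0]'
python3 -m pendant '[0.002,0,0,0, 0.002,0,0,0]'
```

```text
time_s: 14.35
tool_pos: [0.5466, -0.2771, 0.0687]
tcp_rot: [0.999, 0.035, 0.0, 0.0]
wrist_force: [-1.4, -0.7, 0.7]
gripper_width: 0.0005
grip_force: 0.6
time_s: 14.6
tool_pos: [0.5522, -0.2765, 0.0686]
tcp_rot: [0.999, 0.035, 0.0, 0.0]
wrist_force: [-1.0, 0.2, 0.6]
gripper_width: 0.0004
grip_force: 0.6
time_s: 14.77
tool_pos: [0.5562, -0.2762, 0.0686]
tcp_rot: [0.999, 0.035, 0.0, 0.0]
wrist_force: [-1.7, 0.1, 1.0]
gripper_width: 0.0003
grip_force: 0.5
```

```bash
for i in 1; do :; done; python3 -m pendant '[0.002,0,0,0, 0.002,0,0,0]'
python3 -m pendant '[0.002,0,0,0, 0.001,0,0,0]'
python3 -m pendant '[0.001,0,0,0, 0.001,0,0,0]'
python3 -m pendant '[0.001,0,0,0, 0.001,0,0,0]'
```

```text
time_s: 14.93
tool_pos: [0.5602, -0.2759, 0.0686]
tcp_rot: [0.999, 0.035, 0.0, 0.0]
wrist_force: [-1.5, -0.5, 1.1]
gripper_width: 0.0004
grip_force: 0.5
time_s: 15.1
tool_pos: [0.5634, -0.2757, 0.0685]
tcp_rot: [0.999, 0.035, 0.0, 0.0]
wrist_force: [-0.6, -0.6, 1.7]
gripper_width: 0.0006
grip_force: 0.5
time_s: 15.27
tool_pos: [0.565, -0.2756, 0.0685]
tcp_rot: [0.999, 0.035, -0.0, -0.0]
wrist_force: [-0.7, -0.5, -0.4]
gripper_width: 0.0003
grip_force: 0.5
time_s: 15.43
tool_pos: [0.567, -0.2754, 0.0685]
tcp_rot: [0.999, 0.035, -0.0, -0.0]
wrist_force: [-1.0, -1.5, -0.6]
gripper_width: 0.0005
grip_force: 0.5
```

```bash
python3 -m pendant '[0.002,0,0,0, 0.001,0,0,0]'
python3 -m pendant '[0.002,0,0,0, 0.001,0,0,0]'
python3 -m pendant '[0.001,0,0,0, 0.001,0,0,0]'
```

```text
time_s: 15.6
tool_pos: [0.5702, -0.2752, 0.0685]
tcp_rot: [0.999, 0.035, 0.0, -0.0]
wrist_force: [-1.0, 0.1, 1.9]
gripper_width: 0.0003
grip_force: 0.9
time_s: 15.77
tool_pos: [0.5704, -0.2751, 0.0684]
tcp_rot: [0.999, 0.035, -0.003, -0.0]
wrist_force: [-8.8, -2.5, 5.6]
gripper_width: 0.0003
grip_force: 4.0
time_s: 15.93
tool_pos: [0.5705, -0.2751, 0.0684]
tcp_rot: [0.999, 0.035, -0.005, -0.001]
wrist_force: [-11.7, -1.3, 8.1]
gripper_width: 0.0004
grip_force: 5.7
```

The drawer is at its stop: the force rises and the tool no longer moves. I'll back off, lift and check.

```bash
python3 -m pendant '[-0.004,0,0,0, -0.008,0,0,0, -0.015,0,0,0, -0.02,0,0,0, -0.02,0,0,0, -0.01,0,-0.01,0, 0,0,-0.02,0, 0,0,-0.02,0, 0,0,0,0, 0,0,0,0]'
python3 -c "
from h import *
todo(.5,-.28,.1,94.2)
p,d=snapshot('scene');cv2.imwrite('pics/s3.png',cv2.resize(p[50:290,60:380,::-1],None,fx=2.2,fy=2.2))"
```

```text
time_s: 16.77
tool_pos: [0.4999, -0.2806, 0.1208]
tcp_rot: [0.999, 0.035, 0.003, 0.001]
wrist_force: [-0.7, -0.5, -0.1]
gripper_width: 0.0006
grip_force: 0.0
t 16.7667 pos [ 0.4999 -0.2806  0.1208] shift [ 0.0001 -0.0006  0.0208] turn -0.003 f [-0.7 -0.5 -0.1] w 0.0006 q [-0.23  0.39 -0.26  0.   -0.91  1.87]
```

View pics/s3.png

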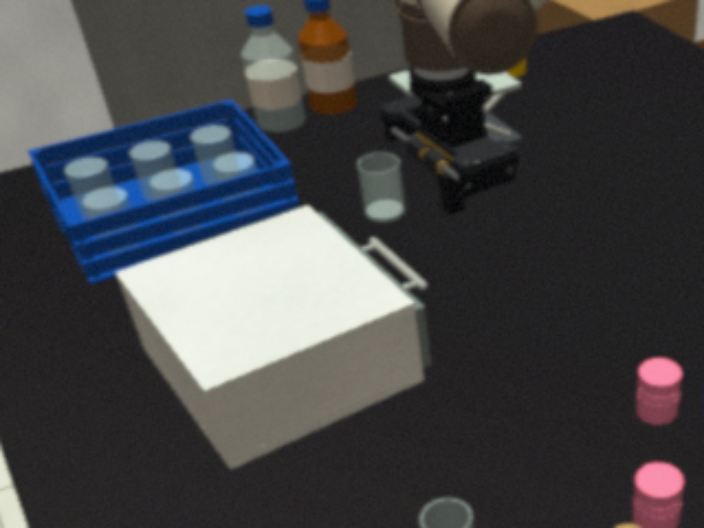

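The drawer is shut, with its panel against the unit at (423,330), and the gripper at (455,190) touches nothing.

```bash
python3 -c "
from rig import env
print(env.hand_in())"
```

```text
the job is handed in; nothing more can be done
None
```

I set the short wide jar upright on the drawer floor, let go, pushed the drawer shut to its stop, and handed the job in at about 17 s; no verdict came back, and the jar can't be seen inside the shut drawer.

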